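# Drop two filter balls from the hopper into the cup

### The job

Two small clay filter balls wait in the hopper that has the glass cup standing under it; the matching hopper beside it has no cup and is empty. Slide open the shutter under the loaded hopper so that both balls drop into the cup, then slide the shutter fully shut again and let go, leaving the cup standing in its ring with the balls in it.

Things in the scene. Friction and masses are not known exactly. Their poses are not given: they have to be found in the camera images.
- hopper_knob (a point): Shutter knob of the hopper with the cup: upright black post 16 x 16 x 40 mm on the front end of a flat plate (44 mm wide, its top 104 mm above the board). Point: middle of the post, 130 mm up, 14 mm below its top. Axes: z up, x level from knob to hopper. Starts shut. Pull 50 mm along -x to a stop: open; push back 50 mm along +x to a stop: shut. About 2 N friction, no spring, stays where left.
- cup: Open glass cup, 74 mm across the rim, 72 mm tall, wall 3 mm, loose, upright on the hopper's 8 mm base inside a grey ring (82 mm inside, 35 to 45 mm up), right under the outlet. Origin: centre of its underside, z up. The hopper over it is fixed, 235 mm tall, 42 mm from outlet axis to front face; the knob starts 115 mm in front of that axis, with free space above and beside it.
- ball_1: Unglazed clay filter ball, 26 mm in diameter, origin at its centre. At the start it rests on the shutter in the hopper's clear square outlet tube (38 x 38 mm inside), centre about 117 mm above the board. It falls once the shutter is some 25 to 35 mm open, into the cup below.
- ball_2: Second unglazed clay filter ball, 26 mm in diameter, origin at its centre. At the start it lies on top of the first in the outlet tube, centre about 140 mm above the board, and drops after it.
Mind the look-alikes: they are no part of the job. What is shaped like the part that bears hopper_knob but orange is not meant. Of the things shaped like the cup, the glass one is meant.

How it is judged (in metres and radians):
On the way:
1. with the shutter open by at least 15 mm, both balls lie in the cup (distance of hopper_knob from where it was at the start of the episode above 0.015 m and horizontal distance between each of ball_1, ball_2 and cup below 0.032 m and z of ball_1 in the frame of cup between 0.005 and 0.065 m and z of ball_2 in the frame of cup between 0.005 and 0.065 m), for 0.1 s.
At the end, for the whole second after the job is handed in: Both balls lie at rest in the cup (their centres within 32 mm of its axis and below its rim), the cup stands upright (within 10 degrees) in its ring within 15 mm of where it began, and the shutter is shut to within 10 mm of its starting place (distance of hopper_knob from where it was at the start of the episode below 0.01 m and horizontal distance between each of ball_1, ball_2 and cup below 0.032 m and z of ball_1 in the frame of cup between 0.005 and 0.065 m and z of ball_2 in the frame of cup between 0.005 and 0.065 m and distance of cup from where it was at the start of the episode below 0.015 m and angle between cup's own z axis and vertical below 0.17 rad and linear speed of each of ball_1, ball_2, cup below 0.03 m/s); the robot touches nothing.
It fails at once if the cup is tipped by more than 25 degrees (angle between cup's own z axis and vertical above 0.44 rad).
It also fails if it takes over 32 s, if anything falls off the work surface, if the arm or the gripper's body presses on something with over 40 N, if the wrist force passes 120 N, or if a joint passes its speed limit or range.

### The arm

A 6-joint arm with a two-finger parallel gripper is mounted at the origin on the work surface. World frame = base frame: x ahead of the robot, y to its left, z up, the work surface at z = 0. Lengths are in m, angles in degrees, forces in N, time in s.
With the tool pointing down it reaches from about 0.4 to 0.825 m from the base axis. Payload 7 kg.
Tool frame: the origin (TCP) lies between the finger pads; the fingertips stand 19 mm ahead of it and the grasp point (between the pads) is the TCP; x points along the fingers, y is the direction in which the jaws open and shut, and the axes are right-handed (so a half turn about x gives the same grasp; the last joint's range is limited). The gripper opens to 88 mm and grips with 3 to 60 N. Pads are 19 mm wide; open, the fingers measure 130 mm over their backs; the gripper's body (78 mm by 193 mm) begins 47 mm behind the grasp point.
Start: joints at [16.507, 20.546, 0.682, 0, -70.136, -16.507], TCP at [0.675, -0, 0.246] pointing down, gripper open.
Joint ranges: [-176.03, 176.03], [-82.01, 121.73], [-58.28, 71.71], [-173.87, 95.51], [-174.79, -0.11], [-173.66, 173.66]. Speed limits (degrees/s): [136.94, 136.94, 172.46, 180, 180, 180].

### API

Orientations are given as [roll, pitch, yaw] about the fixed x, y, z axes, in that order (R = Rz(yaw) Ry(pitch) Rx(roll)).
In Python, from plant import r gives the robot as it stands.
- The arm moves only by the tool send_rows, never from a script. Its argument "plan" is a list of rows, each a list of 2 entries, a list of its own where there are three numbers: the shift along the tool's x, y, z scaled (see below), then the turn, a rotation vector about the tool's x, y, z scaled (see below). A call has exactly 5 rows; each row is the pose to reach, as a shift and turn from the pose measured when the call began, along the tool's axes at that moment; what a row does not reach only later rows make up. The controller multiplies each number of a shift by 0.15 m and each number of a turn by pi/4 rad. A row lasts 1/10 s, in which the tool goes at most 50 mm and 8.59 degrees, less where a joint would pass 70% of its speed; a pose out of reach is approached as far as the arm can. A call with a number of a shift or a turn outside -1 to 1 is refused whole. A call with a gripper value outside its range is refused whole. "jaw" is the opening, from -1 (shut) to 1 (fully open), so that 0 is half open, set as the call begins (left out, the last holds). The fingers move at their own pace and stop on an object; "force" is the grip in N (left out, the last holds). Time passes only in rows, so rows that repeat a pose let the fingers close, or fill a call up. It gives the time, the measured TCP pose, the force and the opening at its end, in the units of the state.
- r.get_state(): the state, without advancing time (a new reading comes with each control period).
- r.capture(name): name is "scene" or "side" or "wrist"; returns a dict with "color" (400x640x3 uint8, red, green, blue), "range_z" (400x640 float32, m along the optical axis (not along the pixel's ray), 0 where there is no reading), "mtx" (3x3 intrinsics, pixels), "pose" (4x4, takes a point from camera to world coordinates). Camera axes: x right, y down, z forward; pixel columns grow to the right and rows downward; lengths in m; the calibration is good to about 2 mm. A picture is of the moment at which its call begins.
- r.close_job(): hands the job in, once; it reports no verdict.
Trained networks look in a picture, given as the dict that the camera call returned (one of the last four; its "shot" number tells which), for a name from the list of things; names that differ only in an ending like _2 or _b are one class to them, and where a whole thing is asked for, a point or a joint stands for the part that bears it (a point fixed in the world has none). Each returns a list of dicts, best first, with "score" (0 to 1); they miss things now and then, are a little off and sometimes report something else, mostly with a low value. They report only what shows in the picture. A call takes as long as a camera call. They do not tell look-alikes from the thing itself.
- r.find_in(picture, target): "uv" ([column, row] in pixels, amid what is visible of it).
- r.trace(picture, target): "mask" (400x640 bool, what is visible of it) and "uv" ([column, row] in pixels, amid what is visible of it).
The state is a dict: "time_s": time; "joints": joint angles; "qd": joint speeds; "joint_torque": joint torques, N m; "tcp_pos": TCP position; "eef_rot": TCP orientation; "contact_force": force on the tool from outside, world axes, zero at the start; "moment": the same for the moment, N m; "gripper_width": finger opening in m.
Only numpy, scipy, OpenCV 4.12 (cv2) and the standard library are available. Lean on these libraries where they do the work, as an engineer would, in place of code of your own. Each camera call takes 0.05 s, during which the arm holds its last target. There are 200 camera calls.

## Working session

There is one attempt and no reset: what is moved stays moved. The work goes in short steps, Python scripts to look and compute and a tool call to move; the robot and the scene stay as the last step left them, time stands still between calls to the robot, and variables do not carry over. Pictures are saved under pics/ and viewed, about 8 in all and at most 12, crops included, and the job is handed in when it is done.

Besides the shell and the picture viewer there is one more tool, called after "Emit:" by a JSON object that holds its "api" and its "payload", one argument or row to a line. send_rows: Moves the arm, as the interface text tells. Its arguments: {"type":"object","properties":{"plan":{"type":"array"},"jaw":{"type":"number"},"force":{"type":"number"}},"required":["plan"]}

```bash
mkdir -p pics; cat > h.py <<'E'
from plant import r
import numpy as np, cv2
def save(p,n): cv2.imwrite('pics/'+n, p["color"][:,:,::-1])
def world(p,u,v,d=None):
    d=p["range_z"][int(round(v)),int(round(u))] if d is None else d
    K=p["mtx"]; c=np.array([(u-K[0,2])/K[0,0]*d,(v-K[1,2])/K[1,1]*d,d,1]); return (p["pose"]@c)[:3]
E
python3 - <<'E'
from h import *
a=r.capture("scene"); b=r.capture("side")
for p,n in((a,"scene"),(b,"side")):
    save(p,n+"1.png"); print(n,p["pose"].round(3).tolist())
    for t in("hopper_knob","cup"):
        for f in r.find_in(p,t)[:3]: print(t,f["uv"],round(f["score"],2),world(p,*f["uv"]).round(3))
s=r.get_state();print(s["tcp_pos"],s["eef_rot"],s["time_s"],s["gripper_width"],s["contact_force"])
cv2.imwrite('pics/both1.png',np.vstack([a["color"],b["color"]])[:,:,::-1][:, :])
E
```

```text
scene [[-0.46, 0.487, -0.743, 1.061], [0.888, 0.268, -0.375, 0.233], [0.016, -0.832, -0.555, 0.521], [0.0, 0.0, 0.0, 1.0]]
cup [208.2, 216.4] 0.92 [ 0.629 -0.255  0.067]
cup [320.1, 273.4] 0.65 [0.614 0.002 0.012]
cup [257.4, 236.1] 0.62 [ 0.636 -0.124  0.071]
side [[0.69, -0.555, 0.464, 0.141], [-0.724, -0.521, 0.452, -0.401], [-0.009, -0.648, -0.761, 0.693], [0.0, 0.0, 0.0, 1.0]]
hopper_knob [274.5, 365.6] 0.81 [ 0.229 -0.223  0.104]
hopper_knob [158.2, 204.6] 0.76 [0.276 0.156 0.106]
hopper_knob [370.9, 221.7] 0.56 [ 0.522 -0.163  0.105]
cup [444.9, 247.6] 0.89 [ 0.634 -0.274  0.011]
cup [333.9, 163.7] 0.57 [0.651 0.043 0.019]
cup [393.5, 214.3] 0.51 [ 0.591 -0.168  0.066]
[ 6.74848226e-01 -1.42689333e-05  2.45238601e-01] [  97.74615012   89.96683667 -172.2540756 ] 0.3 0.08784362526252434 [-0.1030031   0.8634891  -0.32203518]
```

View pics/scene1.png

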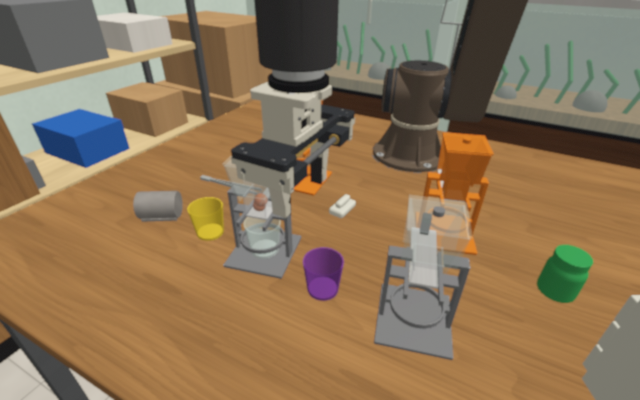

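View pics/side1.png

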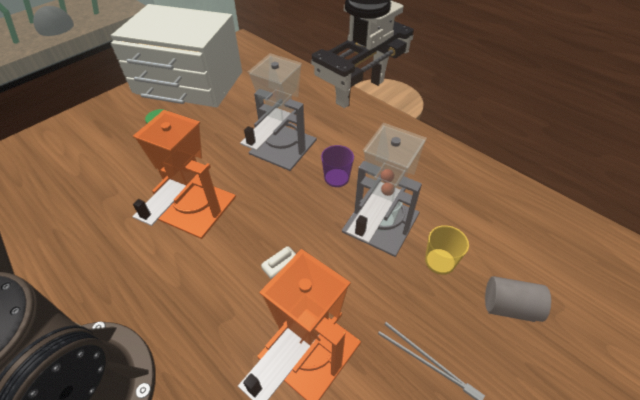

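The side view shows the loaded grey hopper: balls at about (387,180), its knob at (361,226), and the glass cup under it near (385,212). The others are orange or empty.

```bash
python3 - <<'E'
from h import *
p=r.capture("side"); 
im=p["color"].astype(int)
def pts(m):
    v,u=np.nonzero(m); return np.array([world(p,a,b) for a,b in zip(u,v) if p["range_z"][b,a]>0])
m=np.zeros(im.shape[:2],bool); m[210:242,350:372]=True
k=pts(m&(im.max(2)<60)); print(len(k), np.percentile(k,[5,50,95],axis=0).round(4))
t=k[k[:,2]>0.138]; print("top",len(t),t.mean(0).round(4) if len(t) else 0)
w=np.zeros_like(m); w[185:240,345:402]=True
q=pts(w&(im.min(2)>170)); q=q[abs(q[:,2]-.104)<.006]
print("plate",len(q),q.mean(0).round(4),np.percentile(q[:,2],[5,95]))
rect=cv2.minAreaRect((q[:,:2]*1000).astype(np.float32)); print(rect, cv2.boxPoints(rect))
# base plate
g=np.zeros_like(m); g[195:255,340:425]=True
b=pts(g); b=b[(abs(b[:,2]-.008)<.004)]; 
# lid / hopper top
g=np.zeros_like(m); g[120:170,360:430]=True
h=pts(g); h=h[h[:,2]>.19]; 
print("top",len(h)); 
if len(h)>20: print(np.percentile(h[:,2],[5,50,95])); rr=cv2.minAreaRect((h[:,:2]*1000).astype(np.float32)); print(rr)
for f in r.trace(p,"hopper_knob")[:4]: print(f["uv"],f["score"],f["mask"].sum())
c=im[:,:][115:260,320:430].astype(np.uint8)[:,:,::-1]; cv2.imwrite('pics/crop1.png',cv2.resize(c,None,fx=4,fy=4,interpolation=cv2.INTER_CUBIC))
E
```

```text
127 [[ 0.4822 -0.1719  0.1122]
 [ 0.4841 -0.1662  0.1337]
 [ 0.492  -0.1602  0.1451]]
top 51 [ 0.4872 -0.1656  0.1432]
plate 870 [ 0.538  -0.1536  0.1043] [0.10269059 0.10619512]
((532.2343139648438, -153.21739196777344), (107.1448745727539, 44.284996032714844), 13.000611305236816) [[ 475.05386 -143.69418]
 [ 485.01627 -186.84406]
 [ 589.4148  -162.7406 ]
 [ 579.4524  -119.59073]]
top 2074
[0.2009915  0.22690932 0.22877488]
((602.5831298828125, -136.98098754882812), (85.9529037475586, 84.43733978271484), 13.171916961669922)
[156.2, 203.8] 0.85 1041
[274.0, 366.3] 0.73 2388
[369.8, 219.1] 0.6 1149
```

View pics/crop1.png

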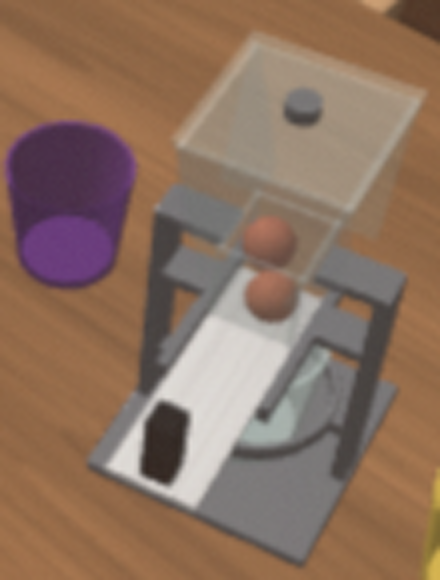

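The crop shows the balls stacked in the tube over the glass cup and the knob on the white plate's front end. The plate and hopper top both fit an axis at yaw 13°. That puts the knob at about (0.490, -0.163), which agrees with 115 mm in front of the outlet axis. I'll approach from above with the jaws across the slide.

```bash
cat >> h.py <<'E'
from scipy.spatial.transform import Rotation as Ro
S=np.radians(13.0); AX=np.array([np.cos(S),np.sin(S),0]); LAT=np.array([-np.sin(S),np.cos(S),0]); KNOB=np.array([.490,-.163,.131])
def plan(targets, orient=True):
    s=r.get_state(); R=Ro.from_euler('xyz',s["eef_rot"],degrees=True); M=R.as_matrix()
    print("R",M.round(3).tolist(),"p",np.round(s["tcp_pos"],4),"t",s["time_s"])
    y=LAT*np.sign(LAT@M[:,1]); x=np.array([0,0,-1.]); G=Ro.from_matrix(np.c_[x,y,np.cross(x,y)])
    print("turn",((R.inv()*G).as_rotvec()/(np.pi/4)).round(3))
    for t in targets: print(np.round(t,3), "shift",(M.T@(np.array(t)-s["tcp_pos"])/.15).round(3))
E
python3 - <<'E'
from h import *
plan([[.60,0,.32],[.49,-.09,.32],[.490,-.163,.32],[.490,-.163,.20],KNOB])
E
```

```text
R [[-0.0, -1.0, -0.0], [-0.0, -0.0, 1.0], [-1.0, 0.0, -0.0]] p [0.6749 0.     0.2454] t 0.4
turn [ 1.711 -0.    -0.   ]
[0.6  0.   0.32] shift [-0.497  0.5   -0.   ]
[ 0.49 -0.09  0.32] shift [-0.497  1.233 -0.6  ]
[ 0.49  -0.163  0.32 ] shift [-0.497  1.233 -1.087]
[ 0.49  -0.163  0.2  ] shift [ 0.303  1.233 -1.087]
[ 0.49  -0.163  0.131] shift [ 0.763  1.233 -1.087]
```

Emit:
{"api": "send_rows", "payload": {
  "plan": [
    [[-0.33,0,0],[0.19,0,0]],
    [[-0.5,0.2,0],[0.38,0,0]],
    [[-0.5,0.5,0],[0.57,0,0]],
    [[-0.5,0.75,0],[0.76,0,0]],
    [[-0.5,1,0],[0.95,0,0]]
  ],
  "jaw": 0.1,
  "force": 30
}}

```text
time_s: 0.9
tcp_pos: [0.5234, -0.0002, 0.3205]
eef_rot: [10.2, 90.0, 57.1]
contact_force: [-0.4, 0.6, 0.9]
gripper_width: 0.0534
```

```bash
python3 - <<'E'
from h import *
print(r.get_state()["joints"])
plan([[.490,-.163,.32],[.490,-.163,.25]])
E
```

```text
[ 2.14724053e+01  3.71658134e+00 -1.12247328e+01 -8.67521854e-03
 -7.50470035e+01 -6.45838871e+01]
R [[0.0, -0.73, 0.683], [0.0, 0.683, 0.73], [-1.0, 0.0, 0.0]] p [ 5.234e-01 -2.000e-04  3.205e-01] t 0.9
turn [ 0.753  0.    -0.   ]
[ 0.49  -0.163  0.32 ] shift [ 0.003 -0.579 -0.944]
[ 0.49  -0.163  0.25 ] shift [ 0.47  -0.579 -0.945]
```

Emit:
{"api": "send_rows", "payload": {
  "plan": [
    [[0,-0.15,-0.24],[0.19,0,0]],
    [[0,-0.3,-0.48],[0.38,0,0]],
    [[0,-0.45,-0.72],[0.57,0,0]],
    [[0,-0.58,-0.944],[0.753,0,0]],
    [[0.3,-0.58,-0.944],[0.753,0,0]]
  ]
}}

```text
time_s: 1.4
tcp_pos: [0.4923, -0.1669, 0.2807]
eef_rot: [-22.8, 89.4, -10.2]
contact_force: [1.6, 1.2, -1.5]
gripper_width: 0.0481
```

```bash
python3 - <<'E'
from h import *
p=r.capture("wrist"); q=r.capture("side")
plan([KNOB+[0,0,.03],KNOB])
for f in r.find_in(p,"hopper_knob")[:3]: print(f["uv"],f["score"],world(p,*f["uv"]).round(4))
im=p["color"]; cv2.imwrite('pics/w2.png',np.hstack([cv2.resize(im,(400,250)),cv2.resize(q["color"][60:310,200:600],(400,250))])[:,:,::-1])
E
```

```text
R [[-0.008, -0.222, 0.975], [0.002, 0.975, 0.222], [-1.0, 0.004, -0.007]] p [ 0.4868 -0.1634  0.271 ] t 1.5
turn [-0.004 -0.009 -0.005]
[ 0.49  -0.163  0.161] shift [ 0.733 -0.005  0.026]
[ 0.49  -0.163  0.131] shift [ 0.933 -0.006  0.028]
[322.7, 212.9] 0.67 [ 0.5235 -0.157   0.103 ]
```

View pics/w2.png

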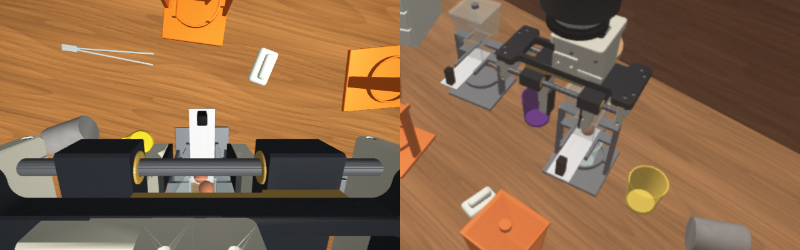

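The wrist view shows the knob centred between the fingers at about (324,187) full-size. In the side view the gripper stands just above the knob and clear of the hopper. I'll measure the knob top from the wrist depth.

```bash
python3 - <<'E'
from h import *
p=r.capture("wrist"); im=p["color"].astype(int)
v,u=np.nonzero(im[170:205,305:345].max(2)<75); u+=305; v+=170
k=np.array([world(p,a,b) for a,b in zip(u,v)]); k=k[abs(k[:,2]-.144)<.006]
print(len(k)); 
if len(k): print(k.min(0).round(4),k.mean(0).round(4),k.max(0).round(4)); rr=cv2.minAreaRect((k[:,:2]*1000).astype(np.float32)); print(rr)
plan([KNOB+[0,0,.03],KNOB]); print(r.get_state()["contact_force"])
E
```

```text
226
[ 0.482  -0.1728  0.138 ] [ 0.4892 -0.1648  0.1427] [ 0.4972 -0.1566  0.1448]
((489.5071105957031, -164.7657012939453), (12.632134437561035, 14.004083633422852), 13.016733169555664)
R [[-0.001, -0.226, 0.974], [-0.0, 0.974, 0.226], [-1.0, -0.0, -0.001]] p [ 0.4899 -0.1631  0.2759] t 1.6
turn [ 0.001 -0.002  0.   ]
[ 0.49  -0.163  0.161] shift [0.766 0.001 0.002]
[ 0.49  -0.163  0.131] shift [0.966 0.001 0.002]
[ 0.07499555 -0.28210041  0.58220448]
```

Emit:
{"api": "send_rows", "payload": {
  "plan": [
    [[0.25,-0.01,0],[0,0,0]],
    [[0.5,-0.01,0],[0,0,0]],
    [[0.75,-0.01,0],[0,0,0]],
    [[0.9,-0.01,0],[0,0,0]],
    [[0.97,-0.01,0],[0,0,0]]
  ]
}}

```text
time_s: 2.1
tcp_pos: [0.4907, -0.1638, 0.1301]
eef_rot: [-175.9, 89.9, -162.7]
contact_force: [-0.3, 0.4, 0.6]
gripper_width: 0.0478
```

Emit:
{"api": "send_rows", "payload": {
  "plan": [
    [[0,0,0],[0,0,0]],
    [[0,0,0],[0,0,0]],
    [[0,0,0],[0,0,0]],
    [[0,0,0],[0,0,0]],
    [[0,0,0],[0,0,0]]
  ],
  "jaw": -1,
  "force": 30
}}

```text
time_s: 2.6
tcp_pos: [0.4913, -0.164, 0.131]
eef_rot: [-128.2, 89.9, -115.0]
contact_force: [-0.5, -0.7, 3.2]
gripper_width: 0.0161
```

```bash
python3 - <<'E'
from h import *
plan([KNOB-.05*AX]); s=r.get_state(); print(s["contact_force"],s["gripper_width"])
E
```

```text
R [[-0.0, -0.228, 0.974], [-0.001, 0.974, 0.228], [-1.0, -0.001, -0.001]] p [ 0.4913 -0.164   0.131 ] t 2.6
turn [ 0.004 -0.001  0.001]
[ 0.441 -0.174  0.131] shift [ 0.    0.01 -0.34]
[-0.50659808 -0.71277603  3.15795883] 0.016082485838533413
```

The grip reads 16.1 mm, which matches the post. Next I pull 50 mm along -z of the tool.

Emit:
{"api": "send_rows", "payload": {
  "plan": [
    [[0,0,-0.07],[0,0,0]],
    [[0,0,-0.14],[0,0,0]],
    [[0,0,-0.21],[0,0,0]],
    [[0,0,-0.28],[0,0,0]],
    [[0,0,-0.33],[0,0,0]]
  ]
}}

```text
time_s: 3.1
tcp_pos: [0.4422, -0.1755, 0.1311]
eef_rot: [-68.5, 89.9, -55.3]
contact_force: [21.3, 3.6, -21.9]
gripper_width: 0.0156
```

Emit:
{"api": "send_rows", "payload": {
  "plan": [
    [[0,0,0],[0,0,0]],
    [[0,0,0],[0,0,0]],
    [[0,0,0],[0,0,0]],
    [[0,0,0],[0,0,0]],
    [[0,0,0],[0,0,0]]
  ]
}}

```text
time_s: 3.6
tcp_pos: [0.4426, -0.1755, 0.1311]
eef_rot: [-31.3, 89.9, -18.1]
contact_force: [5.6, 0.7, -7.0]
gripper_width: 0.0157
```

```bash
python3 - <<'E'
from h import *
q=r.capture("side"); p=r.capture("scene")
c=lambda a:cv2.resize(a,(400,400),interpolation=cv2.INTER_CUBIC)
cv2.imwrite('pics/o3.png',np.hstack([c(q["color"][120:270,320:470]),c(p["color"][160:290,200:330])])[:,:,::-1])
for n,i in(("side",q),("scene",p)):
    for t in("ball_1","cup"):
        for f in r.find_in(i,t)[:3]: print(n,t,f["uv"],f["score"],world(i,*f["uv"]).round(3))
plan([KNOB]); s=r.get_state(); print(s["contact_force"],s["gripper_width"])
E
```

```text
side cup [445.7, 249.5] 0.82 [ 0.634 -0.277  0.007]
scene cup [318.1, 272.7] 0.82 [ 0.616 -0.001  0.014]
scene cup [258.3, 234.5] 0.62 [ 0.636 -0.121  0.076]
scene cup [209.2, 218.1] 0.56 [ 0.628 -0.253  0.063]
R [[0.002, -0.228, 0.974], [-0.001, 0.974, 0.228], [-1.0, -0.001, 0.002]] p [ 0.4425 -0.1755  0.1311] t 3.9
turn [0.004 0.002 0.001]
[ 0.49  -0.163  0.131] shift [0.001 0.009 0.327]
[ 4.82982056 -0.43495814 -5.93026508] 0.01579075541127718
```

View pics/o3.png

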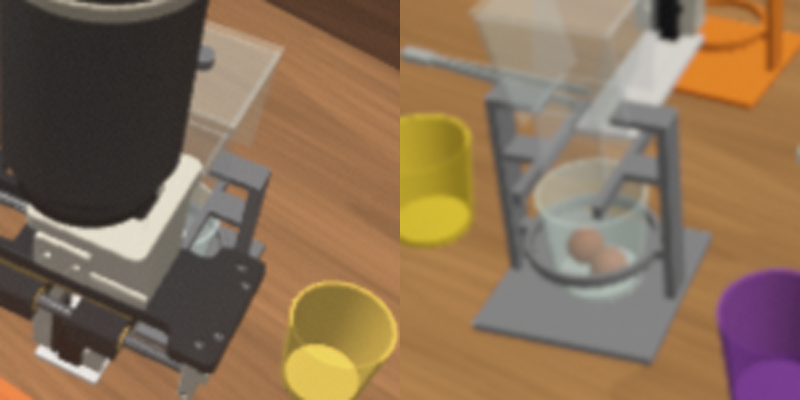

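In the scene view both balls lie in the upright glass cup and the shutter is open. Now I push it shut.

Emit:
{"api": "send_rows", "payload": {
  "plan": [
    [[0,0,0.07],[0,0,0]],
    [[0,0,0.14],[0,0,0]],
    [[0,0,0.21],[0,0,0]],
    [[0,0,0.28],[0,0,0]],
    [[0,0,0.335],[0,0,0]]
  ]
}}

```text
time_s: 4.4
tcp_pos: [0.4917, -0.1639, 0.131]
eef_rot: [-119.3, 89.9, -106.1]
contact_force: [-26.6, -5.1, 23.0]
gripper_width: 0.0163
```

Emit:
{"api": "send_rows", "payload": {
  "plan": [
    [[0,0,0],[0,0,0]],
    [[0,0,0],[0,0,0]],
    [[0,0,0],[0,0,0]],
    [[0,0,0],[0,0,0]],
    [[0,0,0],[0,0,0]]
  ]
}}

```text
time_s: 4.9
tcp_pos: [0.4914, -0.164, 0.1311]
eef_rot: [-158.2, 89.9, -145.0]
contact_force: [-4.2, -1.3, 2.4]
gripper_width: 0.0158
```

The TCP is back at its starting grasp position, (0.4914, -0.1640), against the stop. I release moderately, as before, and lift.

Emit:
{"api": "send_rows", "payload": {
  "plan": [
    [[0,0,0],[0,0,0]],
    [[0,0,0],[0,0,0]],
    [[0,0,0],[0,0,0]],
    [[0,0,0],[0,0,0]],
    [[0,0,0],[0,0,0]]
  ],
  "jaw": 0.1
}}

```text
time_s: 5.4
tcp_pos: [0.4916, -0.1639, 0.1311]
eef_rot: [-154.9, 89.9, -141.8]
contact_force: [-1.0, -0.1, 0.1]
gripper_width: 0.0467
```

Emit:
{"api": "send_rows", "payload": {
  "plan": [
    [[-0.2,0,0],[0,0,0]],
    [[-0.45,0,0],[0,0,0]],
    [[-0.7,0,0],[0,0,0]],
    [[-0.9,0,0],[0,0,0]],
    [[-1,0,0],[0,0,0]]
  ]
}}

```text
time_s: 5.9
tcp_pos: [0.4928, -0.1639, 0.2844]
eef_rot: [-42.1, 89.8, -28.9]
contact_force: [-0.3, -0.7, -0.3]
gripper_width: 0.0483
```

Emit:
{"api": "send_rows", "payload": {
  "plan": [
    [[-0.2,0,0],[0,0,0]],
    [[-0.3,0,-0.1],[0,0,0]],
    [[-0.3,0,-0.2],[0,0,0]],
    [[-0.3,0,-0.2],[0,0,0]],
    [[-0.3,0,-0.2],[0,0,0]]
  ]
}}

```text
time_s: 6.4
tcp_pos: [0.463, -0.1707, 0.3288]
eef_rot: [-41.1, 89.8, -27.9]
contact_force: [-0.1, 0.8, 0.1]
gripper_width: 0.0481
```

```bash
python3 - <<'E'
from h import *
q=r.capture("wrist"); p=r.capture("scene"); im=q["color"].astype(int)
c=lambda a:cv2.resize(a,(400,400),interpolation=cv2.INTER_CUBIC)
cv2.imwrite('pics/f4.png',np.hstack([cv2.resize(q["color"],(400,400)),c(p["color"][160:290,200:330])])[:,:,::-1])
v,u=np.nonzero(im.max(2)<75); k=np.array([world(q,a,b) for a,b in zip(u,v)])
k=k[(abs(k[:,2]-.142)<.005)&(abs(k[:,0]-.48)<.05)&(abs(k[:,1]+.165)<.04)]
print(len(k),k.mean(0).round(4) if len(k) else 0); s=r.get_state(); print(s["tcp_pos"],s["contact_force"],s["time_s"],np.abs(s["qd"]).max())
E
```

```text
176 [ 0.49   -0.1651  0.1424]
[ 0.46343307 -0.17062595  0.32856563] [-0.01493284  0.27949271  0.58584992] 6.5 0.3777650403094893
```

View pics/f4.png

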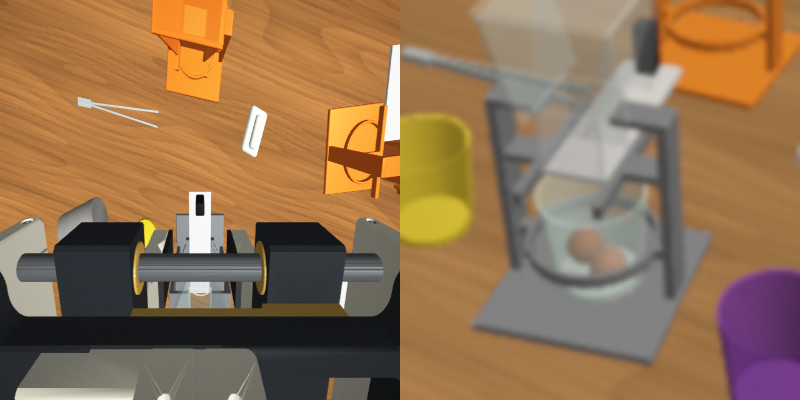

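The shutter is shut: the knob is at (0.490, -0.165), within 1 mm of where it started. Both balls lie in the upright cup in its ring, and the gripper is clear of everything.

```bash
python3 -c "
from plant import r
print(r.close_job())"
```

```text
the job is handed in; nothing more can be done
None
```

I gripped the loaded hopper's shutter knob, pulled the shutter 50 mm open, pushed it back to the stop, let go and lifted clear. The job was handed in at 6.5 s of the 32 s allowed; no verdict was reported.

- **Balls and cup:** The scene picture at full opening shows both balls in the glass cup. The last picture, with the shutter shut, shows them still there, with the cup upright in its ring. I judged this from the pictures and did not measure the cup or ball positions. The networks reported no ball in the open-shutter pictures and I did not query them afterwards.
- **Shutter:** The knob's top measured (0.4900, -0.1651) at the end and (0.4892, -0.1648) at the start, a difference of about 1 mm.
- **Forces:** The highest force I read was about 35 N in total at the tool (27 N in any one direction), as the shutter reached its closed stop. It was gone once the knob was released, and the tool was touching nothing at hand-in.

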